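# Pry the terminal cover off a drying-room controller

## Robot

A 6-joint arm with a two-finger parallel gripper is mounted at the origin on the work surface. World frame = base frame: x ahead of the robot, y to its left, z up, the work surface at z = 0. Lengths are in m, angles in rad, forces in N, time in s.
With the tool pointing down it reaches from about 0.425 to 1.125 m from the base axis. Payload 14.9 kg.
Tool frame: the origin (TCP) lies midway between the tips of the shut fingers; the grasp point (between the pads) lies 19 mm behind it (env.hold_point_z is the distance from the TCP to the grasp point, in m); z points along the fingers, x is the direction in which the jaws open and shut, and the axes are right-handed (so a half turn about z gives the same grasp; the last joint's range is limited). The gripper opens to 91 mm and grips with 3 to 60 N. Pads are 32 mm wide; open, the fingers measure 118 mm over their backs; the gripper's body (76 mm by 178 mm) begins 60 mm behind the grasp point.
Start: joints at [-1.278, 0.379, 1.734, -0, 1.028, -0.033], TCP at [0.224, -0.663, 0.214] pointing down, gripper open.
Joint ranges: [-2.77, 2.77], [-0.74, 2.19], [0, 2.66], [-1.06, 4.2], [0.31, 2.87], [-3.08, 3.08]. Speed limits (rad/s): [1.89, 1.89, 2.39, 3.14, 3.14, 3.14].

## Interface

Orientations are given as a unit quaternion [w, x, y, z].
In Python, from workcell import env, effector, observe, vision gives the robot as it stands. Calls block until the motion is done:
- env.move_pose(position, orientation): joint-space move of the TCP to a pose.
- env.servo_line(position, max_speed=0.15, attitude=None): straight line of the TCP; attitude=None keeps the orientation; max_speed is the mean speed in m/s.
- env.set_joints(angles): joint-space move.
- effector.gripper_to(opening, f_grip=None): finger opening in m; f_grip is the grip in N (None keeps the last); returns when the fingers have stopped.
- env.sleep(seconds).
- env.ik(position, orientation): joint angles nearest the present ones, or None.
- observe(): the state.
- vision.snapshot(name): name is "side" or "top"; returns (picture, depth): 384x512x3 uint8, red, green, blue; 384x512 float32, m along the optical axis (not along the pixel's ray), 0 where there is no reading.
- vision.get_calibration(name): a dict with "intrinsics" (3x3 intrinsics, pixels), "dist_coeffs" ([k1, k2, p1, p2, k3] as OpenCV has them; the pictures are not rectified), "R" (3x3) and "t" (3): a world point X has camera coordinates R X + t. Camera axes: x right, y down, z forward; pixel columns grow to the right and rows downward; lengths in m; the calibration is good to about 2 mm. A picture is of the moment at which its call begins. get_calibration takes no time and is no camera call.
A pose or a line that the arm cannot do raises env.PlanningError and nothing moves.
- env.finish_job(): hands the job in, once; it reports no verdict.
The state is a dict: "time_s": time; "q": joint angles; "qvel": joint speeds; "joint_torque": joint torques, N m; "tool_pos": TCP position; "orientation": TCP orientation; "wrist_force": force on the tool from outside, world axes, zero at the start; "torque": the same for the moment, N m; "grip_width": finger opening in m.
Only numpy, scipy, OpenCV 4.12 (cv2) and the standard library are available. Lean on these libraries where they do the work, as an engineer would, in place of code of your own. Each camera call takes 0.05 s, during which the arm holds its last target. There are 200 camera calls.

## Task

Use the narrow flat-bladed pry knife to pry the snap-fit terminal cover of the controller up at its notch, until it springs loose; do not pull at the cover with the gripper before it has sprung. Then lay the pry knife back on the rubber mat, and lift the cover off and lay it in the open tray, flat and with its outer face up. Lay both down, do not drop them, and leave the wide filling knife, the tin, the jar and the sanding block where they are.

Things in the scene. Friction and masses are not known exactly. Their poses are not given: they have to be found in the camera images.
- controller: Light grey drying-room controller on a plywood board (224 x 144 x 12 mm), fixed, face up. Origin under the board's centre, on the bench; z up, x along its length. Housing 110 wide, x = -85 to 95. Display half x = 13.5 to 95, top at z = 84. Terminal half x = -85 to 13.5: frame with flat top at z = 70, the cover set flush in it, the notch at the cover's -x edge
- controller_notch (a point): Middle of the notched edge when shut, on the frame's top: controller x = -68, z = 70; axes as the controller's. Here the frame has a pocket 26 wide (y = -13 to 13), open above from x = -79.5 to -68, floor at z = 55, going on under the cover with nothing above z = 55 until x = -46. A blade goes under the cover's edge only if pitched down 26 degrees or more (40: 4 mm of play)
- notch_rim (a point): Inner top edge of the pocket's outer wall (5.5 thick, x = -85 to -79.5, top z = 70), the fulcrum: laid over it with its tip under the cover, the blade lifts the edge when the handle is pushed down to about level or a little below
- cover: Snap-fit cover, darker grey plastic, 80 (x) x 54 (y), 12 mm high with its skirts, 45 g. Origin under its centre at the foot of the skirts, notched edge at its -x, z out of its outer face; shut, its axes are the controller's, gaps 1.5 mm. Over the notch there is no skirt, only the 3 mm plate. Two sprung catches beside its long sides, 22 mm from the notched edge, hold it
- cover_notch (a point): Middle of the cover's notched edge on its top face. About 10 N up frees it at about 4.5 mm lift; it then springs up and stays ajar, this edge about 9 mm above the frame, the far end down on its seat (7.5 degrees). From there it lifts out freely, gripped by its long sides (54 mm apart) close to this edge with the fingertips just above the frame
- knife: Narrow pry knife lying on the mat: wooden handle 95 long x 24 wide x 20 thick, straight stiff steel blade 16 wide x 2 thick. Origin on the handle's underside near the centre of mass, the place to grip across the 24 mm; x along the blade, z up as it lies. Handle x = -60 to 35, bolster to 41, blade at z = 9 to 11, end at x = 115. 75 g
- knife_tip (a point): Middle of the blade's end edge: 115 mm along x and 10 mm above the knife's origin
- filling_knife: Wide filling knife, a bystander beside the pry knife: same handle, blade widening to 62 mm, too wide for the notch; origin and axes as the pry knife's, blade end at x = 125
- mat: Black rubber mat, 220 (x) x 135 (y) x 3 mm, fixed; origin under its centre. The two knives lie side by side along its x, about 68 mm apart
- tray: Open black plastic tray, fixed, 170 (x) x 140 (y) x 28 mm high outside, walls and floor 4 mm; origin under its centre, on the bench. Lay the cover with its centre within 50 mm of the tray's middle
- tin: 500 ml paint tin, bystander, 86 mm wide, 98 mm high; origin under its centre. It stands to one side of the notch
- jar: White plastic jar, bystander, 68 mm wide, 98 mm high; origin under its centre. It stands to the other side of the notch
- sanding_block: Cork sanding block, bystander, 70 x 45 x 32 mm; origin under its centre
There are look-alikes about, which are no part of the job. There is more than one size of the cover; the job needs the middle-sized.

How it is judged:
By the outcome, as a careful person would: the job done as asked, in the order asked, and still so for the second after the job is handed in, with the robot touching nothing.
It also fails if it takes over 72 s, if anything falls off the work surface, if the arm or the gripper's body presses on something with over 40 N, if the wrist force passes 120 N, or if a joint passes its speed limit or range.

## Working session

There is one attempt and no reset: what is moved stays moved. The work goes in short steps, each a Python script; the robot and the scene stay as the last script left them, time stands still between calls to the robot, and variables do not carry over. Pictures are saved under pics/ and viewed, about 8 in all and at most 12, crops included, and the job is handed in when it is done.

```bash
ls; mkdir -p pics; python3 - <<'E'
from workcell import env, effector, observe, vision
import cv2,numpy as np
for n in("top","side"):
    p,d=vision.snapshot(n); c=vision.get_calibration(n)
    cv2.imwrite(f"pics/{n}0.png",cv2.resize(p[:,:,::-1],(800,600),interpolation=cv2.INTER_CUBIC)); np.savez(f"{n}0.npz",p=p,d=d)
    print(n,c, -c["R"].T@c["t"], (d>0).mean(),d.min(),d.max())
print(observe(),env.hold_point_z)
E
```

```text
pics
top {'intrinsics': array([[418.45439173,   0.        , 260.18816584],
       [  0.        , 418.45439173, 183.69776628],
       [  0.        ,   0.        ,   1.        ]]), 'dist_coeffs': array([-0.03095882,  0.        ,  0.        ,  0.        ,  0.        ]), 'R': array([[-0.02023633, -0.99946415, -0.02572738],
       [-0.99709777,  0.02206403, -0.0728643 ],
       [ 0.07339291,  0.02417821, -0.99700998]]), 't': array([0.03069393, 0.58242121, 1.14598101])} [ 0.49724515 -0.00988084  1.18578189] 0.9958343505859375 0.0 2.0544615
side {'intrinsics': array([[498.23340868,   0.        , 243.73247743],
       [  0.        , 498.23340868, 186.38870336],
       [  0.        ,   0.        ,   1.        ]]), 'dist_coeffs': array([-0.08766455,  0.        ,  0.        ,  0.        ,  0.        ]), 'R': array([[-0.87626799, -0.48179874, -0.00493877],
       [-0.2465885 ,  0.45724001, -0.85447392],
       [ 0.41394266, -0.7475303 , -0.51947081]]), 't': array([0.51802287, 0.19048879, 1.47576932])} [-0.10998467  1.26566596  0.93194519] 0.9710845947265625 0.0 3.9999678
{'time_s': 0.1, 'q': array([-1.27829011e+00,  3.79371661e-01,  1.73466191e+00,  1.21485243e-05,
        1.02853087e+00, -3.32686004e-02]), 'qvel': array([ 0.00180605, -0.00107599,  0.00037955, -0.00026591,  0.00128259,
        0.00115687]), 'joint_torque': array([ 2.02419011e-03, -7.65031600e+01, -4.35290945e+01,  6.52961782e-02,
        3.98309680e-02, -1.79800452e-05]), 'tool_pos': array([ 0.22395319, -0.66286073,  0.21337294]), 'orientation': array([-3.00408840e-04,  8.12415132e-01, -5.83079255e-01, -3.81933943e-04]), 'wrist_force': array([-0.36516547,  0.29174965, -0.20847898]), 'torque': array([ 0.01816062, -0.05100508,  0.04671159]), 'grip_width': 0.09107559170317694} 0.0188
```

View pics/top0.png

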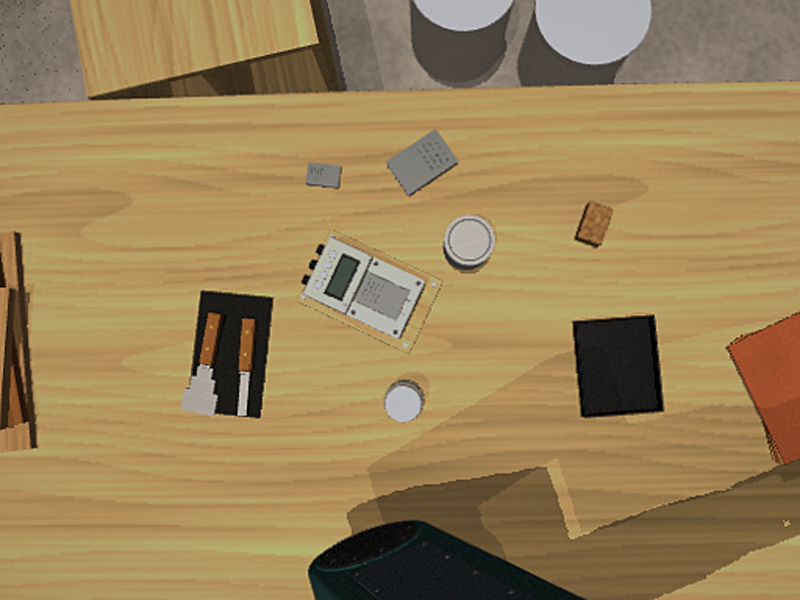

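View pics/side0.png

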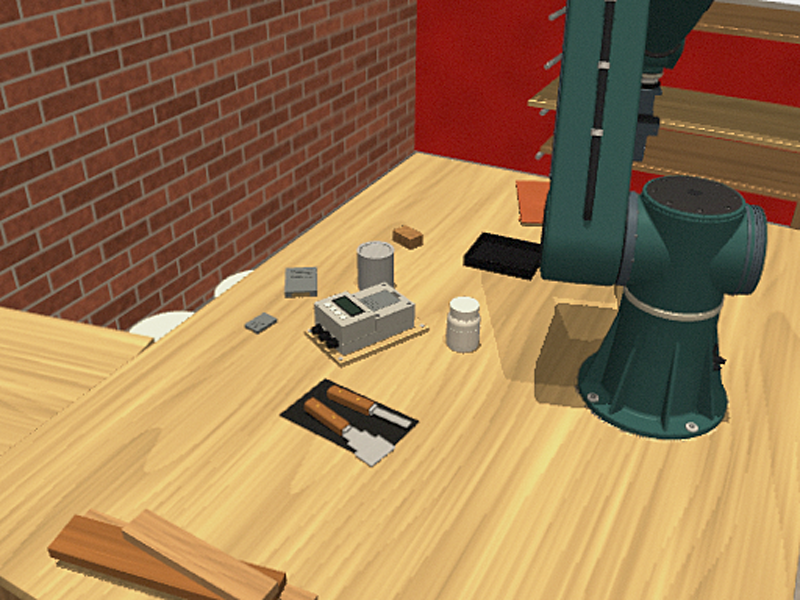

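The top view (800 px scale) shows the mat with the filling knife at (205,360) and the narrow knife at (246,365), and the controller at (370,290) with its cover at (383,297). The notch is on the lower-right side, between the tin (470,240) and the jar (403,400). The tray is at (618,365), with spare covers at (323,175) and (422,163). The side view agrees with this.

```bash
cat > h.py <<'E'
from workcell import env, effector, observe, vision
import cv2, numpy as np
from scipy.spatial.transform import Rotation as Rn
C={n:vision.get_calibration(n) for n in("top","side")}
def rays(n,uv):
    c=C[n]; p=cv2.undistortPoints(np.float64(uv).reshape(-1,1,2),c["intrinsics"],c["dist_coeffs"]).reshape(-1,2)
    return -c["R"].T@c["t"], np.c_[p,np.ones(len(p))]@c["R"]
def onplane(n,uv,z):
    o,d=rays(n,uv); return (o+d*((z-o[2])/d[:,2])[:,None])
def cloud(n,d):
    v,u=np.mgrid[:384,:512]; o,r=rays(n,np.c_[u.ravel(),v.ravel()])
    return (o+r*d.ravel()[:,None]).reshape(384,512,3)
def project(n,X):
    c=C[n]; return cv2.projectPoints(np.float64(X).reshape(-1,1,3),cv2.Rodrigues(c["R"])[0],c["t"],c["intrinsics"],c["dist_coeffs"])[0].reshape(-1,2)
def rect(P):
    (c,s,a)=cv2.minAreaRect(np.float32(P[:,:2]*1000)); b=cv2.boxPoints((c,s,a))
    e=max([(b[1]-b[0]),(b[2]-b[1])],key=np.linalg.norm)
    return np.round(c,1),np.round(s,1),round(np.degrees(np.arctan2(e[1],e[0])),2)
E
python3 - <<'E'
from h import *
for n in("top","side"):
    f=np.load(n+"0.npz"); p,d=f["p"],f["d"]; W=cloud(n,d); ok=d>0
    hsv=cv2.cvtColor(p,cv2.COLOR_RGB2HSV); H,S,V=[hsv[...,i].astype(int) for i in range(3)]
    X,Y,Z=[W[...,i] for i in range(3)]
    reg=ok&(X>.35)&(X<1.05)&(abs(Y)<.62)&(Z<.13)
    print(n,"bench z",np.median(Z[reg&(S>90)&(Z<.012)]))
    def comps(m,name,mn=25,z=None):
        k,l,st,ce=cv2.connectedComponentsWithStats(np.uint8(m))
        for i in range(1,k):
            if st[i,4]>=mn:
                q=l==i; v,u=np.nonzero(q); P=W[q]
                if z is not None: P=onplane(n,np.c_[u,v],z)
                print(name,ce[i].round(1),"n",st[i,4],"z",np.percentile(W[q][:,2]*1e3,[10,50,90]).round(1),"mean",(P.mean(0)*1e3).round(1),*rect(P))
    comps(reg&(V<60)&(Z<.012),"black",150)
    comps(reg&(S<60)&(Z>.061)&(Z<.077),"term",60)
    comps(reg&(Z>.079)&(Z<.091)&(S<70),"disp",60)
    comps(reg&(Z>.0925)&(Z<.108),"tall",60)
    comps(reg&(S>130)&(H<14)&(Z>.012),"wood",40)
    comps(reg&(S>100)&(Z>.0085)&(Z<.018),"board?",100)
    comps(reg&(S<50)&(V>110)&(Z<.025),"steel",30)
    comps(reg&(S<45)&(V<165)&(V>90)&(Z>.062)&(Z<.077),"cover",60,.07)
E
```

```text
top bench z -0.00045120207730764417
black [150.1 222.5] n 2272 z [-0.5  2.5  5.6] mean [481.  334.1   2.5] [470.6 343.5] [134.6 218. ] -6.87
black [395.2 233.8] n 2758 z [0.5 3.4 6.5] mean [ 435.5 -356.     3.5] [ 436.  -355.2] [163.5 130.3] 3.14
term [246.1 189.9] n 1432 z [66.4 69.4 72.1] mean [563.7  55.3  69.4] [563.5  54.4] [ 99.3 109.5] -26.26
term [259.8 248.4] n 66 z [63.9 69.9 73.7] mean [407.7  21.6  69.4] [403.8  22.4] [62.7 29.6] 76.72
disp [215.7 175.6] n 1224 z [81.  83.7 86.5] mean [602.6 134.4  83.8] [602.7 134.8] [ 82.1 108.8] -26.18
tall [300.3 153. ] n 657 z [93.2 95.4 99. ] mean [655.9 -90.2  95.8] [655.6 -90.7] [81.3 84.8] -1.75
tall [257.8 258. ] n 420 z [94.7 97.3 99.6] mean [385.6  26.5  97.3] [385.3  26.1] [56.9 56.9] 89.21
wood [133.7 217.1] n 155 z [20.2 26.3 31.2] mean [496.8 373.5  25.9] [499.4 373.6] [24.3 93.2] -12.46
wood [159.3 208.5] n 47 z [18.6 21.7 25.8] mean [519.5 302.4  21.8] [518.2 304. ] [21.4 32.3] -5.07
wood [157.  225.5] n 102 z [17.8 21.7 24.5] mean [472.4 309.   21.4] [474.8 308.8] [24.8 68.9] -5.72
wood [478.1 226.3] n 136 z [12.3 13.4 
[... 2076 characters left out ...]
4 205.3] n 105 z [ 5.8  9.3 11.7] mean [795.5 168.6   9.1] [796.9 169.2] [65.1 44.6] 86.27
steel [295.4 221.4] n 64 z [ 5.4 11.5 22. ] mean [374.4  52.6  12.5] [374.7  50.5] [61.3 25. ] 24.92
steel [248.8 266.1] n 127 z [ 7.4 13.6 16.6] mean [402.  314.7  12.8] [403.5 310.5] [34.6 92.9] -5.6
steel [234.7 284.5] n 454 z [ 3.3  7.7 11.7] mean [402.1 394.8   7.7] [411.1 390.5] [69.7 97.8] -13.52
cover [240.5 171.4] n 75 z [63.3 69.3 75.2] mean [635.5 -58.   70. ] [635.3 -58.9] [68.5 40.5] 34.79
cover [242.8 191.7] n 210 z [67.1 69.9 72.1] mean [563.3  56.2  70. ] [561.2  51.9] [83. 59.] 63.11
cover [235.2 206. ] n 100 z [63.1 68.4 74.9] mean [543.2 141.   70. ] [541.4 134.8] [129.5  27.1] 64.47
```

```bash
python3 - <<'E'
import cv2,numpy as np
p=np.load("top0.npz")["p"][140:275,110:310,::-1]
cv2.imwrite("pics/crop.png",cv2.resize(p,(800,540),interpolation=cv2.INTER_CUBIC))
E
```

```text
(no output)
```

View pics/crop.png

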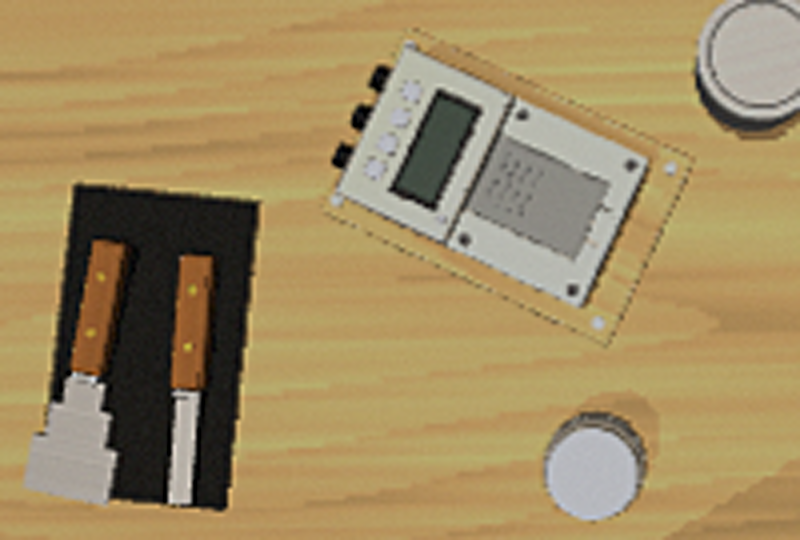

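The measurements agree with each other and with the given sizes:

| Thing | Position (mm) | Yaw | Check |
|---|---|---|---|
| Controller | (579.1, 86.1) | 63.9° | Four estimates agree within 1 mm |
| Knife origin | (476, 308.6) | 174.2° | Tip towards -x |
| Tray | (436, -355) | 3° | Close to the inside size |

Next I check reach and pick up the knife.

```bash
cat >> h.py <<'E'
CO=np.array([.5791,.0861,0]); CY=np.radians(63.9); RC=Rn.from_euler("z",CY).as_matrix()
KO=np.array([.4761,.3086,.003]); KY=np.radians(174.2); TZ=.002
def q4(R): q=Rn.from_matrix(R).as_quat(); return np.r_[q[3],q[:3]]
def tool(K,flip):  # knife rotation -> tool rotation
    s=-1 if flip else 1
    return np.c_[s*K[:,1],s*K[:,0],-K[:,2]]
def knife2tcp(o,K,flip): return o+K@[0,0,TZ], q4(tool(K,flip))
def pry(tip_c,th,flip,off=np.zeros(3)):  # tip in controller frame (m), pitch deg
    K=RC@Rn.from_euler("y",th,degrees=True).as_matrix()
    return knife2tcp(CO+RC@np.asarray(tip_c)+off-K@[.115,0,.010],K,flip)
E
python3 - <<'E'
from h import *
K=Rn.from_euler("z",KY).as_matrix()
for f in(0,1):
    L=[knife2tcp(KO,K,f),knife2tcp(KO+[0,0,.2],K,f)]+[pry(t,th,f) for t,th in [((-.12,0,.16),40),((-.063,0,.0575),40),((-.058,0,.071),0),((-.058,0,.071),-8)]]
    print(f)
    for p,q in L:
        j=env.ik(p,q); print(p.round(3),None if j is None else np.round(j,2))
E
```

```text
0
[0.476 0.309 0.005] [ 0.53  0.51  2.05 -0.    0.59  2.21]
[0.476 0.309 0.205] [ 0.53  0.18  2.01 -0.    0.95  2.21]
[ 0.485 -0.105  0.228] [ 0.05  0.23  2.04 -0.62  1.31 -2.34]
[ 0.51  -0.054  0.125] [ 0.13  0.44  2.   -0.61  1.21 -2.19]
[ 0.503 -0.069  0.063] [-0.18  0.33  2.17 -0.    0.64 -2.87]
[ 0.504 -0.067  0.047] None
1
[0.476 0.309 0.005] [ 0.53  0.51  2.05 -0.    0.59 -0.94]
[0.476 0.309 0.205] [ 0.53  0.18  2.01 -0.    0.95 -0.94]
[ 0.485 -0.105  0.228] [ 0.05  0.23  2.04 -0.62  1.31  0.8 ]
[ 0.51  -0.054  0.125] [ 0.13  0.44  2.   -0.61  1.21  0.95]
[ 0.503 -0.069  0.063] [-0.18  0.33  2.17 -0.    0.64  0.27]
[ 0.504 -0.067  0.047] [-0.25  0.35  2.19  0.25  0.59 -0.  ]
```

```bash
python3 - <<'E'
from h import *
K=Rn.from_euler("z",KY).as_matrix(); p,q=knife2tcp(KO,K,1)
j=env.ik(p+[0,0,.2],q)
env.set_joints(np.array([j[0],-.05,1.9,0,1.2,j[5]])*[1,0,0,1,0,1]+[0,.25,1.75,0,1.1,0]); print(observe()["tool_pos"])
env.move_pose(p+[0,0,.12],q); effector.gripper_to(.06)
env.servo_line(p,.12); print(observe()["wrist_force"])
effector.gripper_to(.0,50); print("w",observe()["grip_width"],observe()["tool_pos"],p)
env.servo_line(p+[0,0,.2],.2)
env.move_pose(*pry((-.12,0,.16),40,1)); env.sleep(.3)
s=observe(); print(s["time_s"],s["grip_width"],s["tool_pos"],s["wrist_force"])
for n in("top","side"):
    p,d=vision.snapshot(n); np.savez(f"{n}1.npz",p=p,d=d)
    t=CO+RC@[-.12,0,.16]; u=project(n,t)[0]; print(n,u)
    x,y=int(u[0])-50,int(u[1])-38; cv2.imwrite(f"pics/k_{n}.png",cv2.resize(p[y:y+75,x:x+100,::-1],(400,300),interpolation=cv2.INTER_CUBIC))
a=[cv2.imread(f"pics/k_{n}.png") for n in("top","side")]; cv2.imwrite("pics/k.png",np.hstack(a))
E
```

```text
[0.57316028 0.36542749 0.29425036]
[-1.72723779 -0.81144446  0.34820947]
w 0.023641086892059692 [0.47619242 0.308651   0.00513276] [0.4761 0.3086 0.005 ]
10.1333 0.02365866581935538 [ 0.48539301 -0.10513571  0.22781637] [ 0.88693469 -0.49276793 -1.21254869]
top [275.53458008 202.28116048]
side [264.08737411 160.08508165]
```

View pics/k.png

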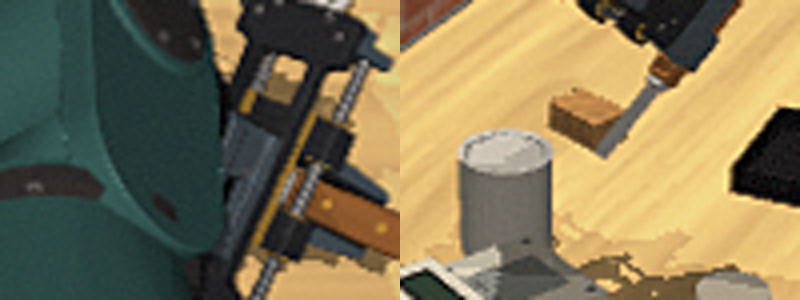

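The top view of the tip is blocked by the arm. In the side view the tip is at about (264.4,160.9), against a predicted (264.1,160.1), so it is within about 2 mm. I'll bring the blade just above the pocket at a steeper pitch, check it there, then probe the rim by touch.

```bash
cat >> h.py <<'E'
def blade(th,s,c,dx=0.,flip=1):  # mm: s tip past rim along blade, c underside above rim
    t=np.radians(th); u=np.array([np.cos(t),0,-np.sin(t)]); n=np.array([np.sin(t),0,np.cos(t)])
    return pry((np.array([-79.5+dx,0,70])+s*u+(c+1)*n)/1e3,th,flip)
def nrm(th): t=np.radians(th); return RC@[np.sin(t),0,np.cos(t)]
E
python3 - <<'E'
from h import *
for a in [(50,-30,2.4),(50,-5,2.4),(50,12,2.4),(40,18,1.5),(20,20,0),(0,20,0),(-8,20,0),(0,-40,2),(-5,-40,5)]:
    p,q=blade(*a); j=env.ik(p,q); print(a,None if j is None else np.round(j,2))
env.move_pose(*blade(50,-30,2.4)); p,q=blade(50,-5,2.4); env.servo_line(p,.08); env.sleep(.2)
print(observe()["time_s"],observe()["tool_pos"]-p)
n="side"; im,d=vision.snapshot(n)
pts=np.array([[-79.5,-13,70],[-79.5,13,70],[-68,13,70],[-68,-13,70],[-85,-55,70],[-85,55,70],[13.5,55,70],[95,55,84],[95,-55,84],[13.5,-55,84]])/1e3
u=project(n,CO+pts@RC.T)
o=np.array([195,150]); im=im[150:225,195:295,::-1]
big=cv2.resize(im,(800,600),interpolation=cv2.INTER_CUBIC)
for k,x in enumerate(u): cv2.circle(big,tuple(np.int32((x-o+.5)*8)),3,(0,0,255) if k<4 else (255,0,0),-1)
tip=CO+RC@(np.array([-79.5,0,70])+[-5*np.cos(np.radians(50))+3.4*np.sin(np.radians(50)),0,5*np.sin(np.radians(50))+3.4*np.cos(np.radians(50))])/1e3
cv2.circle(big,tuple(np.int32((project(n,tip)[0]-o+.5)*8)),3,(0,255,0),-1)
cv2.imwrite("pics/n1.png",big)
E
```

```text
(50, -30, 2.4) [ 0.15  0.42  1.98 -0.69  1.39  0.97]
(50, -5, 2.4) [ 0.17  0.46  1.96 -0.68  1.38  0.99]
(50, 12, 2.4) [ 0.19  0.49  1.95 -0.68  1.38  1.01]
(40, 18, 1.5) [ 0.13  0.43  2.   -0.61  1.22  0.95]
(20, 20, 0) [-0.02  0.34  2.1  -0.41  0.9   0.73]
(0, 20, 0) [-0.19  0.33  2.17 -0.    0.64  0.27]
(-8, 20, 0) [-0.25  0.35  2.19  0.25  0.59 -0.  ]
(0, -40, 2) [-0.3   0.3   2.2  -0.    0.64  0.15]
(-5, -40, 5) [-0.35  0.32  2.21  0.15  0.61 -0.02]
11.2833 [ 2.12845367e-05 -1.66853192e-04  2.79788224e-04]
```

View pics/n1.png

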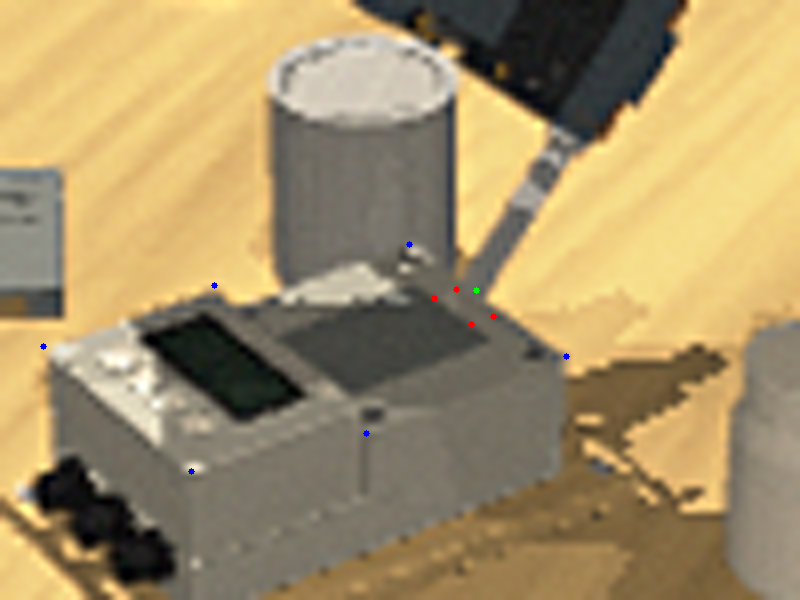

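The side projection sits about 7–9 display pixels (roughly 1 px) above both the housing corners and the tip, so the relative alignment is good. The blade is just above the pocket between the red marks. Now I insert it with force monitoring and probe the rim.

```bash
cat >> h.py <<'E'
def F(): env.sleep(.12); return observe()["wrist_force"]
E
python3 - <<'E'
from h import *
th=50; f0=F(); n=nrm(th); u=RC@[np.cos(np.radians(th)),0,-np.sin(np.radians(th))]
for s in(0,4,8,11):
    env.servo_line(blade(th,s,2.4)[0],.05); f=F()-f0; print("s",s,round(f@u,2),round(f@n,2))
    if abs(f@u)>4 or abs(f@n)>4: break
c0=2.4
for sgn in(-1,1):
    for k in range(1,13):
        c=c0+sgn*.5*k; env.servo_line(blade(th,s,c)[0],.03); f=F()-f0
        print("c",c,round(f@u,2),round(f@n,2))
        if abs(f@n)>2.5: break
    env.servo_line(blade(th,s,c0)[0],.05)
print(observe()["time_s"])
E
```

```text
s 0 1.21 -0.16
s 4 -0.1 0.63
s 8 0.15 -0.86
s 11 -0.24 -0.71
c 1.9 0.79 -0.54
c 1.4 0.15 0.26
c 0.8999999999999999 0.57 -1.19
c 0.3999999999999999 0.73 -0.68
c -0.10000000000000009 0.17 -0.12
c -0.6000000000000001 -0.29 2.62
c 2.9 0.67 -0.76
c 3.4 0.69 -0.23
c 3.9 0.78 -0.61
c 4.4 0.51 -0.14
c 4.9 0.98 -0.11
c 5.4 1.02 0.15
c 5.9 -0.17 -2.36
c 6.4 0.66 -3.89
18.55
```

Contact with the rim came at c ≈ -0.3 mm, so the alignment is within 0.5 mm. Next I pitch to 40°, insert under the cover and lever.

```bash
python3 - <<'E'
from h import *
def go(th,s,c,v=.05):
    p,q=blade(th,s,c); env.servo_line(p,v,attitude=q); return F()
f0=F()
for a in[(45,10,1.7),(40,10,1.2)]: print(a,(go(*a)-f0).round(1))
f0=F(); stop=False
for s in(14,17,19,21):
    f=go(40,s,1.2)-f0; fu=f@(RC@[.766,0,-.643]); print("s",s,round(fu,1),f.round(1))
    if abs(fu)>5: s-=1; go(40,s,1.2); break
for c in (.4,-.2): print("c",c,(go(40,s,c)-f0).round(1))
for th in list(range(36,0,-4))+[0,-2,-4,-6,-8]:
    f=go(th,s,-.2)-f0; print("th",th,f.round(1),observe()["torque"].round(2),observe()["grip_width"].round(4))
    if np.linalg.norm(f)>50: break
print(s,observe()["time_s"])
im,d=vision.snapshot("side"); cv2.imwrite("pics/pry.png",cv2.resize(im[150:225,195:295,::-1],(640,480),interpolation=cv2.INTER_CUBIC))
E
```

```text
(45, 10, 1.7) [-0.8  0.9 -0.1]
(40, 10, 1.2) [-0.4  0.1  0.6]
s 14 -0.3 [-0.8 -0.1  0. ]
s 17 -0.2 [-0.1  0.8  1.1]
s 19 0.3 [-0.8  0.3 -0.5]
s 21 0.1 [-0.1  0.4  0.1]
c 0.4 [-0.7  0.5  1.2]
c -0.2 [-0.9  1.1  1.2]Traceback (most recent call last):
  File "<stdin>", line 12, in <module>
AttributeError: 'float' object has no attribute 'round'
```

```bash
python3 - <<'E'
from h import *
def go(th,s,c,v=.05):
    p,q=blade(th,s,c); env.servo_line(p,v,attitude=q); return F()
s=21
for th in list(range(32,0,-4))+[0,-2,-4,-6,-8]:
    f=go(th,s,-.2); print("th",th,f.round(1),round(float(observe()["grip_width"]),4))
    if np.linalg.norm(f)>50: break
print(s,observe()["time_s"])
im,d=vision.snapshot("side"); cv2.imwrite("pics/pry.png",cv2.resize(im[150:225,195:295,::-1],(640,480),interpolation=cv2.INTER_CUBIC))
E
```

```text
th 32 [-0.4  1.2  0.9] 0.0235
th 28 [0.3 0.2 1. ] 0.0236
th 24 [-0.3 -0.1  0.5] 0.0239
th 20 [-1.8  0.2  0.7] 0.024
th 16 [ 0.2  2.2 -1.2] 0.0232
th 12 [-0.2  0.   0.5] 0.0233
th 8 [-1.6 -1.7  1.3] 0.0239
th 4 [-0.3 -0.8  1. ] 0.0236
th 0 [-1.3 -1.5  1.9] 0.024
th -2 [-0.2  0.3  3.1] 0.0239
th -4 [ 0.4 -1.2  4.1] 0.0238
th -6 [0.5 1.2 5.3] 0.024
th -8 [-0.4  1.3  6.8] 0.0234
21 27.375
```

View pics/pry.png

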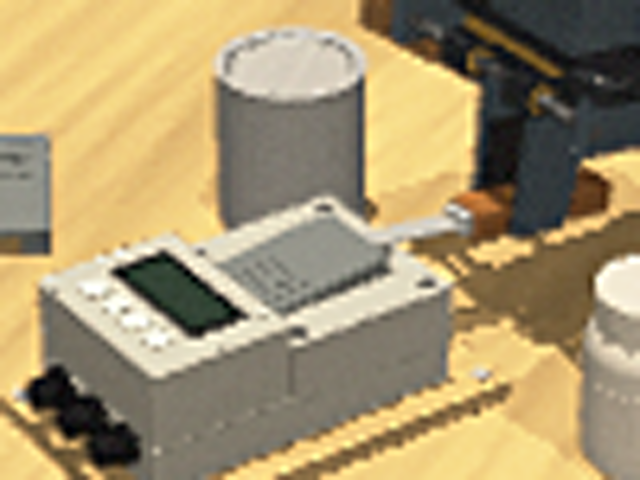

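The cover's notched edge is clearly raised. I'll confirm from depth that it has sprung (about 9 mm, 7.5°) before withdrawing.

```bash
cat >> h.py <<'E'
def covz(n="side"):
    im,d=vision.snapshot(n); W=cloud(n,d); P=(W-CO)@RC*1e3
    b=np.array([70+0*P[...,0]])[0]
    m=(d>0)&(P[...,0]>-64)&(P[...,0]<8)&(abs(P[...,1])<22)&(P[...,2]>60)&(P[...,2]<95)
    x,z=P[m][:,0],P[m][:,2]
    k=np.polyfit(x,z,1); r=abs(z-np.polyval(k,x))<4; k=np.polyfit(x[r],z[r],1)
    print(n,"cover n",m.sum(),"z at notch",np.polyval(k,-68).round(1),"far",np.polyval(k,12).round(1),"slope deg",np.degrees(np.arctan(k[0])).round(1)); return im
E
python3 - <<'E'
from h import *
def go(th,s,c,v=.05):
    p,q=blade(th,s,c); env.servo_line(p,v,attitude=q); return F()
covz()
print(go(0,21,.3)); covz(); print(observe()["time_s"])
E
```

```text
side cover n 182 z at notch 80.4 far 70.6 slope deg -7.0
[-0.97086607  0.54743901  2.17754563]
side cover n 170 z at notch 79.3 far 71.1 slope deg -5.8
28.0667
```

It has sprung: the edge stays about 9 mm up with the blade lowered. Now I withdraw and lay the knife back.

```bash
python3 - <<'E'
from h import *
p,q=blade(0,-50,.6); env.servo_line(p,.1,attitude=q)
env.servo_line(p+[0,0,.16],.2)
K=Rn.from_euler("z",KY).as_matrix(); p,q=knife2tcp(KO,K,1)
env.move_pose(p+[0,0,.15],q); env.servo_line(p+[0,0,.012],.12); f0=F()
for h in(.006,.003,.0015,.0005,0):
    env.servo_line(p+[0,0,h],.04); f=F()-f0; print(h,f.round(1))
    if f[2]>3: break
effector.gripper_to(.05,20); env.sleep(.2); env.servo_line(p+[0,0,.18],.2); print(observe()["time_s"])
covz("side"); env.sleep(0)
n="top"; im,d=vision.snapshot(n); np.savez("top2.npz",p=im,d=d); s,_=vision.snapshot("side")
cv2.imwrite("pics/laid.png",np.vstack([cv2.resize(im[110:290,100:320,::-1],(440,360)),cv2.resize(s[150:320,150:350,::-1],(440,374))])[:734][: ,:])
a=cv2.imread("pics/laid.png"); cv2.imwrite("pics/laid.png",np.hstack([a[:360],a[360:720]]))
E
```

```text
0.006 [ 0.1 -0.3  1.6]
0.003 [0.9 0.6 0.3]
0.0015 [-0.5  0.1 -0.3]
0.0005 [ 0.4  0.2 -0.2]
0 [-0.7 -0.2  4. ]
36.65
side cover n 120 z at notch 79.9 far 69.6 slope deg -7.4
```

```bash
python3 - <<'E'
import cv2; a=cv2.imread("pics/laid.png"); cv2.imwrite("pics/laid2.png",cv2.resize(a,(800,327)))
E
```

```text
(no output)
```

View pics/laid2.png

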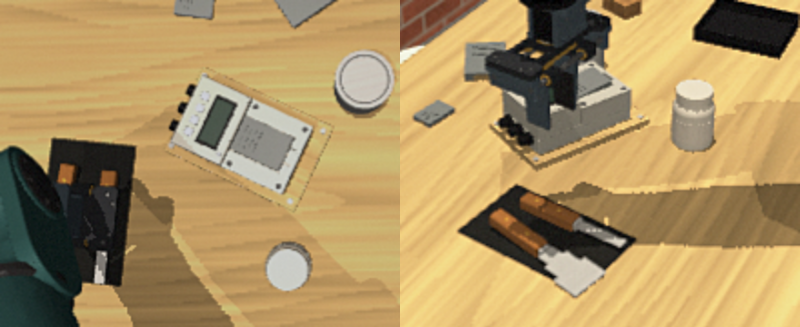

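The knife is back on the mat, the filling knife is undisturbed, and the cover is ajar at 7.4° with its edge at z ≈ 79.9. Now I take the cover.

```bash
cat > c.py <<'E'
from h import *
def covtool(yaw,pitch,flip):
    return q4(tool(Rn.from_euler("zy",[yaw,pitch],degrees=True).as_matrix(),flip))
G=CO+RC@[-.058,0,.0715]; TY=3.1
def place(yaw,h,flip): # cover centre at tray middle, foot h above the floor
    Rz=Rn.from_euler("z",yaw,degrees=True).as_matrix()
    return np.array([.436,-.3555,.004+.0042+h])+Rz@[-.030,0,0], covtool(yaw,-7.5,flip)
E
python3 - <<'E'
from c import *
for f in(0,1):
    q=covtool(63.9,0,f); r=lambda p,q:(lambda j:None if j is None else np.round(j,2))(env.ik(p,q))
    print(f,r(G,q),r(G+[0,0,.12],q))
    for y in(TY,TY+180): print(y,r(*place(y,0,f)),r(*place(y,.15,f)))
E
```

```text
0 [ 0.02  0.37  2.08 -0.    0.69 -2.67] [ 0.02  0.18  2.04 -0.    0.92 -2.67]
3.1 [-0.81  0.45  2.15  0.22  0.46 -2.63] [-0.81  0.17  2.13  0.14  0.75 -2.53]
183.1 [-0.73  0.49  2.07  0.19  0.49  0.63] [-0.73  0.24  2.05  0.13  0.76  0.7 ]
1 [ 0.02  0.37  2.08 -0.    0.69  0.47] [ 0.02  0.18  2.04 -0.    0.92  0.47]
3.1 [-0.81  0.45  2.15  0.22  0.46  0.52] [-0.81  0.17  2.13  0.14  0.75  0.61]
183.1 [-0.73  0.49  2.07  0.19  0.49 -2.52] [-0.73  0.24  2.05  0.13  0.76 -2.44]
```

```bash
python3 - <<'E'
from c import *
q=covtool(63.9,0,1); env.move_pose(G+[0,0,.1],q); effector.gripper_to(.062)
env.servo_line(G+[0,0,.012],.12); f0=F(); env.servo_line(G,.05); print("down",(F()-f0).round(1))
effector.gripper_to(0,20); print("w",observe()["grip_width"],(F()-f0).round(1))
env.servo_line(G+[0,0,.02],.05); print("w",observe()["grip_width"],(F()-f0).round(1))
env.servo_line(G+[0,0,.16],.15); print(observe()["time_s"],observe()["grip_width"])
s,_=vision.snapshot("side"); cv2.imwrite("pics/held.png",cv2.resize(s[80:230,170:320,::-1],(600,600),interpolation=cv2.INTER_CUBIC))
E
```

```text
down [-0.9 -0.4 -0.2]
w 0.05366813886438309 [-6.   1.   1.7]
w 0.05351511947235055 [-0.3  0.4 -1.9]
42.15 0.05363818559062504
```

View pics/held.png

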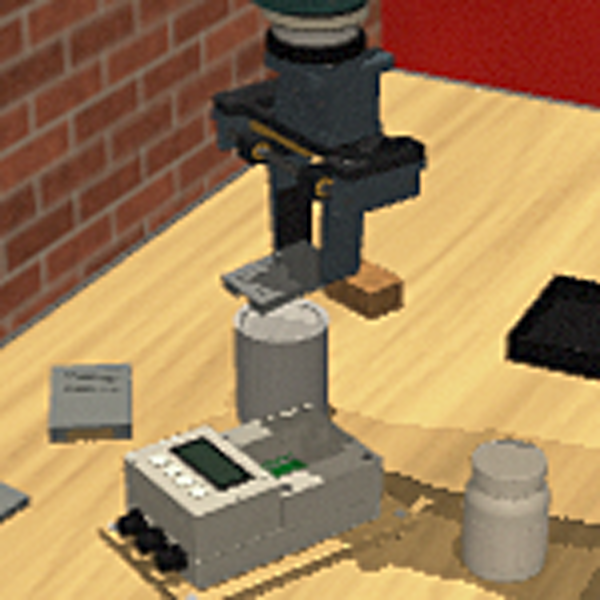

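The cover is held (53.6 mm) and free of the frame, outer face up. Now I lay it in the tray.

```bash
python3 - <<'E'
from c import *
p,q=place(TY,.15,1); env.move_pose(p,q); env.servo_line(place(TY,.012,1)[0],.12); f0=F()
for h in(.007,.004,.0025,.0015,.0005,-.0005,-.0012):
    env.servo_line(place(TY,h,1)[0],.04); f=F()-f0; print(h,f.round(1))
    if f[2]>2.5: break
effector.gripper_to(.066); env.sleep(.3); print(observe()["grip_width"])
p=observe()["tool_pos"]; env.servo_line(p+[0,0,.03],.08); env.servo_line(p+[0,0,.2],.25)
j=observe()["q"].copy(); j[0]-=.6; env.set_joints(j); print(observe()["time_s"])
a,d=vision.snapshot("top"); s,_=vision.snapshot("side"); np.savez("top3.npz",p=a,d=d)
W=cloud("top",d); m=(d>0)&(abs(W[...,0]-.436)<.07)&(abs(W[...,1]+.3555)<.055)&(W[...,2]>.0105)&(W[...,2]<.03)
P=W[m]; print("cover",m.sum(),rect(P),"offset",(P.mean(0)-[.436,-.3555,0])*1e3); A=np.c_[P[:,:2],np.ones(len(P))]; k=np.linalg.lstsq(A,P[:,2],rcond=None)[0]; print("tilt deg",np.degrees(k[:2]).round(2))
b=cv2.resize(a[90:300,100:460,::-1],(800,466))
cv2.imwrite("pics/fin.png",b); cv2.imwrite("pics/fin_s.png",cv2.resize(s[130:310,150:390,::-1],(800,600)))
E
```

```text
0.007 [-0.2  0.5 -0.6]
0.004 [ 0.5  0.2 -0.6]
0.0025 [-0.1  0.5 -0. ]
0.0015 [-0.8  1.6  6.8]
0.06590706040743491
49.9583
cover 582 (array([ 446.1, -369.5]), array([93.1, 84.3]), np.float32(3.43)) offset [ 2.81076666  0.28277629 15.31302486]
tilt deg [-0.05 -0.02]
```

View pics/fin.png

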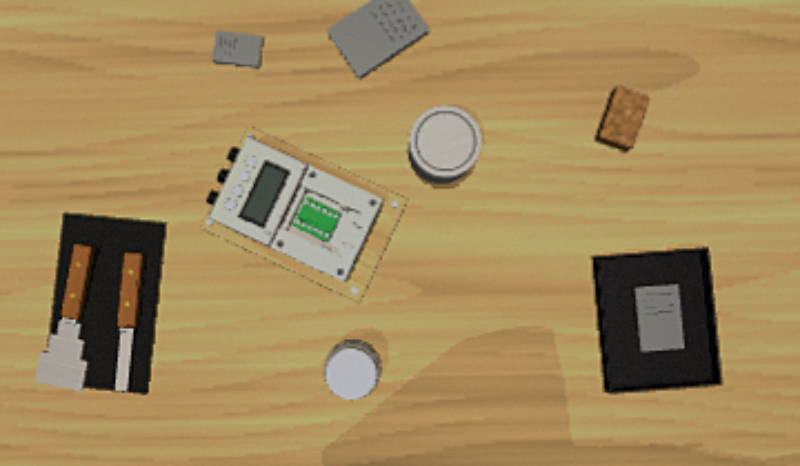

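View pics/fin_s.png

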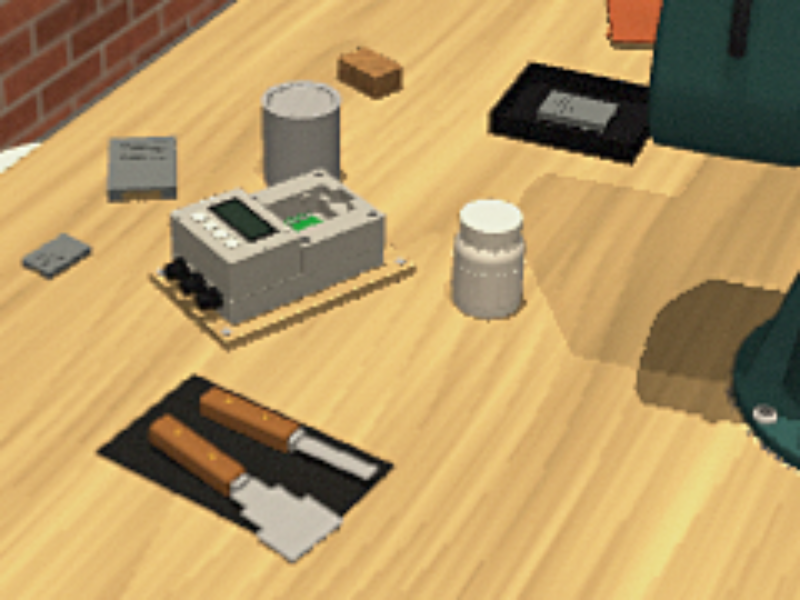

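The cover lies flat in the tray, centred to about 3 mm, at z ≈ 15–16 mm with under 0.1° of tilt and its outer face (vents) up. The knife is on the mat and the bystanders are unmoved.

```bash
python3 -c "
from h import *
env.finish_job(); print(observe()['time_s'])"
```

```text
the job is handed in; nothing more can be done
the job is handed in; nothing more can be done
```

The job is done and handed in at about 50 s on the robot's clock, well inside the 72 s limit. I pried the cover up at its notch with the narrow knife, laid the knife back on the mat, then lifted the cover off and laid it in the tray. The gripper did not touch the cover until it had sprung.

**Prying:** the blade first touched the rim within about 0.5 mm of where I expected it. Once the cover was loose and the blade was lowered or away, its edge stayed 9–10 mm up, at about 6–7.4°.

**Last checks:**
- **Cover:** it lies flat in the tray, with under 0.1° of tilt and its top at about 15–16 mm. Its centre is about 3 mm from the tray's middle, and its outer face is up.
- **Knife:** it lies on the mat about where it was picked up.
- **Other objects:** the filling knife, tin, jar and sanding block look unmoved in both views.

**Where checks disagreed or fell short:**
- **Force while prying:** there was no clear drop when the catches let go. It rose to about 7 N, probably from the blade bearing on the rim's outer edge, so I judged the release from the cover's height.
- **Cover outline:** the final outline came out as 93 x 84 mm because some tray points got into it. The offset and tilt above come from the same set of points, so I also checked them against both pictures.
- **Setting down:** the cover touched the tray floor about 1.5 mm earlier than planned, with about 7 N, and was released there.

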